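# Line up the laundry-room detergents by height

### The arm

A 6-joint arm with a two-finger parallel gripper is mounted at the origin on the work surface. World frame = base frame: x ahead of the robot, y to its left, z up, the work surface at z = 0. Lengths are in m, angles in rad, forces in N, time in s.
With the tool pointing down it reaches from about 0.225 to 0.875 m from the base axis. Payload 3.4 kg.
Tool frame: the origin (TCP) lies at the very end of the fingers, on their centre line; the grasp point (between the pads) lies 19 mm behind it; z points along the fingers, y is the line along which they close (so a half turn about z gives the same grasp; the last joint's range is limited). The gripper opens to 85 mm and grips with 20 to 120 N. Pads are 22 mm wide; open, the fingers measure 114 mm over their backs; the gripper's body (76 mm by 85 mm) begins 54 mm behind the grasp point. The pads swing forward as they close: fully open they stand 13 mm farther back than shut.
Start: joints at [-1.288, 0.276, 1.505, -0, 1.361, -0.121], TCP at [0.226, -0.529, 0.231] pointing down, gripper open.
Joint ranges: [-2.89, 2.89], [-0.75, 2.08], [0.22, 2.7], [-1.18, 4.32], [0.11, 2.71], [-2.7, 2.7]. Speed limits (rad/s): [2.57, 2.57, 3.14, 3.14, 3.14, 3.14].

### API

Orientations are given as a unit quaternion [w, x, y, z].
In Python, from rig import readout, vision, manip gives the robot as it stands.
- The arm moves only by the shell command python3 -m handwheel 'ROWS' [FORCE]. ROWS is JSON, a list of rows, each a list of 3 entries, a list of its own where there are three numbers: the shift along the tool's x, y, z in mm, then the turn, a rotation vector about the tool's x, y, z in units of 6 degrees (1.0 is 6 degrees), then the closure, from -1 (fully open) to 1 (shut), so that 0 is half open. A call has 1 to 20 rows; each row shifts and turns the commanded pose from where the row before left it, along the tool's axes as they then stand; what a row does not reach is not made up. A row lasts 1/8 s, in which the tool goes at most 62.5 mm and 10.7 degrees, less where a joint would pass 70% of its speed; a pose out of reach is approached as far as the arm can. A call is refused whole if a number of a shift passes 62.5 or a number of a turn 1, either way. A call with a gripper value outside its range is refused whole. The fingers move at their own pace and stop on an object; FORCE is the grip in N (left out, the last holds). Time passes only in rows, so rows that do not move let the fingers close. It gives the time, the measured TCP pose, the force, the opening and the grip force at its end, in the units of the state.
- readout.get_state(): the state, without advancing time (a new reading comes with each control period).
- vision.get_image(name): name is "side" or "top"; returns the picture (420x560x3 uint8, blue, green, red); there is no depth.
- vision.camera_params(name): a dict with "intrinsics" (3x3 intrinsics, pixels), "rvec" (rotation vector, rad) and "tvec" (3), from world to camera coordinates, as OpenCV has them. Camera axes: x right, y down, z forward; pixel columns grow to the right and rows downward; lengths in m; the calibration is good to about 2 mm. A picture is of the moment at which its call begins. camera_params takes no time and is no camera call.
- manip.sign_off(): hands the job in; it is judged then, once.
The state is a dict: "clock": time; "qpos": joint angles; "qd": joint speeds; "effort": joint torques, N m; "position": TCP position; "ee_rot": TCP orientation; "contact_force": force on the tool from outside, world axes, zero at the start; "moment": the same for the moment, N m; "width": finger opening in m; "gripper_force": force on a finger pad.
Only numpy, scipy, OpenCV 4.12 (cv2) and the standard library are available. Lean on these libraries where they do the work, as an engineer would, in place of code of your own. Each camera call takes 0.05 s, during which the arm holds its last target. There are 200 camera calls.

### The job

Line the four detergent bottles up by height on the row of black mats on the ledge: the tallest on the mat next to the coin box, then each next shorter one on the next mat, the shortest at the far end by the lint bin. Stand each bottle upright in the middle of its mat, without tipping any of them over on the way, and let go of them all.

Things in the scene. Friction and masses are not known exactly. Their poses are not given: they have to be found in the camera images.
- bottle_a_mid (a point): Detergent bottle, the tallest of four of the same make: round, upright, 165 mm tall, blue body 58 mm across with a paper band, sloping shoulder, and a white cap on top 38 mm across and 34 mm tall that can be gripped from any side. The point is its centre, half-way up (82.5 mm above its underside); z points up to the cap. It stands loose on the counter (height 0). 90 to 390 g. The clutter between the bottles is under 40 mm tall.
- bottle_b_mid (a point): Detergent bottle, the second tallest of four of the same make: round, upright, 140 mm tall, blue body 55 mm across with a paper band, sloping shoulder, and a white cap on top 38 mm across and 34 mm tall that can be gripped from any side. The point is its centre, half-way up (70 mm above its underside); z points up to the cap. It stands loose on the counter (height 0). 90 to 390 g. The clutter between the bottles is under 40 mm tall.
- bottle_c_mid (a point): Detergent bottle, the second shortest of four of the same make: round, upright, 115 mm tall, blue body 52 mm across with a paper band, sloping shoulder, and a white cap on top 38 mm across and 34 mm tall that can be gripped from any side. The point is its centre, half-way up (57.5 mm above its underside); z points up to the cap. It stands loose on the counter (height 0). 90 to 390 g. The clutter between the bottles is under 40 mm tall.
- bottle_d_mid (a point): Detergent bottle, the shortest of four of the same make: round, upright, 90 mm tall, blue body 49 mm across with a paper band, sloping shoulder, and a white cap on top 38 mm across and 34 mm tall that can be gripped from any side. The point is its centre, half-way up (45 mm above its underside); z points up to the cap. It stands loose on the counter (height 0). 90 to 390 g. The clutter between the bottles is under 40 mm tall.
- mat_1: Round black rubber mat, 74 mm across, 4 mm thick, fixed on the white ledge; number 1 of four in a row, counted from the robot's left (+y) end. Mats are about 86 mm apart. Origin at the centre of its underside, which lies on the ledge 20 mm above the counter, so its upper face is 4 mm above the origin and 24 mm above the counter. The ledge has an aluminium back rail 36 mm above the counter, about 60 mm beyond the mats' centres (away from the robot).
- mat_2: Round black rubber mat, 74 mm across, 4 mm thick, fixed on the white ledge; number 2 of four in a row, counted from the robot's left (+y) end. Mats are about 86 mm apart. Origin at the centre of its underside, which lies on the ledge 20 mm above the counter, so its upper face is 4 mm above the origin and 24 mm above the counter. The ledge has an aluminium back rail 36 mm above the counter, about 60 mm beyond the mats' centres (away from the robot).
- mat_3: Round black rubber mat, 74 mm across, 4 mm thick, fixed on the white ledge; number 3 of four in a row, counted from the robot's left (+y) end. Mats are about 86 mm apart. Origin at the centre of its underside, which lies on the ledge 20 mm above the counter, so its upper face is 4 mm above the origin and 24 mm above the counter. The ledge has an aluminium back rail 36 mm above the counter, about 60 mm beyond the mats' centres (away from the robot).
- mat_4: Round black rubber mat, 74 mm across, 4 mm thick, fixed on the white ledge; number 4 of four in a row, counted from the robot's left (+y) end. Mats are about 86 mm apart. Origin at the centre of its underside, which lies on the ledge 20 mm above the counter, so its upper face is 4 mm above the origin and 24 mm above the counter. The ledge has an aluminium back rail 36 mm above the counter, about 60 mm beyond the mats' centres (away from the robot).
- coin_box: White sheet-metal coin box, 90 x 100 x 120 mm tall, with a steel coin slide on the front and a steel plate with a black coin slot on top, fixed to the counter just beyond one end of the row of mats (either end; an open steel lint bin of the same footprint, 110 mm tall, stands at the other). Its centre is about 115 mm from the centre of the nearest mat. Origin at the centre of its underside, on the counter.
Not all that is in view belongs to the job. What is shaped like the part that bears bottle_a_mid but turquoise is not meant.

How it is judged:
By the outcome, as a careful person would: the job done as asked, in the order asked, and still so for the second after the job is handed in, with the robot touching nothing.
It also fails if it takes over 99 s, if anything falls off the work surface, if the arm or the gripper's body presses on something with over 40 N, if the wrist force passes 120 N, or if a joint passes its speed limit or range.

## Working session

There is one attempt and no reset: what is moved stays moved. The work goes in short steps, Python scripts to look and compute and a shell command to move; the robot and the scene stay as the last step left them, time stands still between calls to the robot, and variables do not carry over. Pictures are saved under pics/ and viewed, at most 14 in all, crops included, and the job is handed in when it is done.

```bash
mkdir -p pics; ls; python3 - <<'E'
from rig import readout, vision
import cv2,json,numpy as np
for n in("side","top"):
    cv2.imwrite(f"pics/{n}0.png",vision.get_image(n)); p=vision.camera_params(n)
    R=cv2.Rodrigues(np.array(p["rvec"],float))[0]; print(n,p,-R.T@np.array(p["tvec"]).ravel())
print(readout.get_state())
E
```

```text
pics
side {'intrinsics': array([[451.51407309,   0.        , 273.54454506],
       [  0.        , 451.51407309, 208.02714962],
       [  0.        ,   0.        ,   1.        ]]), 'rvec': array([ 0.79041949, -2.61674856,  1.00371897]), 'tvec': array([0.43306922, 0.26318628, 0.85427254])} [0.13230244 0.54875889 0.81728654]
top {'intrinsics': array([[395.25509102,   0.        , 275.17294245],
       [  0.        , 395.25509102, 210.36830898],
       [  0.        ,   0.        ,   1.        ]]), 'rvec': array([ 2.13318419, -2.07164484,  0.23897343]), 'tvec': array([2.12061994e-04, 5.35357510e-01, 8.52715637e-01])} [0.33109241 0.01382587 0.9507462 ]
{'clock': 0.1, 'qpos': array([-1.28802031e+00,  2.76551809e-01,  1.50600642e+00, -1.06996687e-05,
        1.36070670e+00, -1.21023572e-01]), 'qd': array([ 0.00252901, -0.00237935, -0.00207347,  0.00073469,  0.00150727,
       -0.0011084 ]), 'effort': array([ 1.32656191e-03, -4.17698407e+01, -2.46402919e+01,  3.21653624e-05,
        5.82357126e-03, -2.80910186e-06]), 'position': array([ 0.22577283, -0.5283086 ,  0.23051482]), 'ee_rot': array([-8.32982173e-04,  9.79686812e-01,  2.00531922e-01, -7.27641445e-05]), 'contact_force': array([ 0.0738821 , -0.12377693, -0.32121607]), 'moment': array([0.03780939, 0.01078514, 0.02660066]), 'gripper_force': 0.0, 'width': 0.08540130384677179}
```

View pics/side0.png

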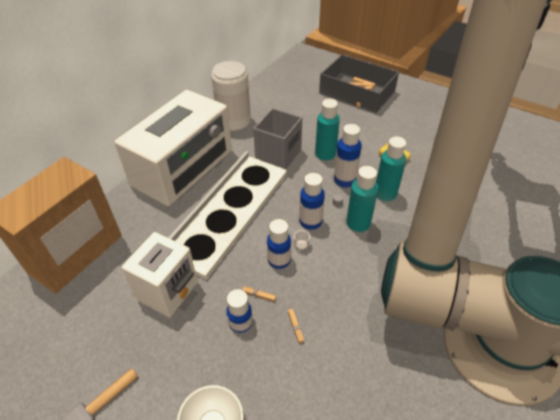

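View pics/top0.png

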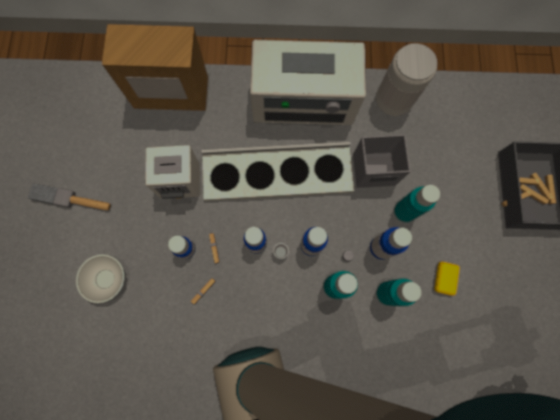

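```bash
cat > h.py <<'E'
import cv2,numpy as np
from rig import readout,vision
def cam(n):
    p=vision.camera_params(n); return p["intrinsics"],cv2.Rodrigues(np.array(p["rvec"],float))[0],np.array(p["tvec"],float).ravel()
def at_z(n,uv,z):
    K,R,t=cam(n); d=R.T@np.linalg.inv(K)@np.array([uv[0],uv[1],1.]); c=-R.T@t
    return c+d*(z-c[2])/d[2]
def tri(ut,us):
    P=[K@np.c_[R,t] for K,R,t in(cam("top"),cam("side"))]
    X=cv2.triangulatePoints(P[0],P[1],np.array(ut,float).reshape(2,1),np.array(us,float).reshape(2,1)).ravel(); return X[:3]/X[3]
def proj(n,X):
    K,R,t=cam(n); x=K@(R@np.array(X)+t); return x[:2]/x[2]
E
python3 - <<'E'
from h import *
np.set_printoptions(precision=3,suppress=True)
t=[(399,236),(317,235),(255,236),(179,243)]; s=[(350,133),(314,184),(279,231),(238,299)]
for a,b in zip(t,s): print(tri(a,b))
for m,q in zip([(225,177),(260,174),(294,171),(329,168)],[(200,247),(221,221),(238,197),(256,176)]): print(at_z("top",m,.024),at_z("side",q,.024))
I=cv2.imread("pics/top0.png"); cv2.imwrite("pics/topc.png",cv2.resize(I[140:315,150:440],None,fx=2.7,fy=2.7,interpolation=cv2.INTER_CUBIC))
I=cv2.imread("pics/side0.png"); cv2.imwrite("pics/sidec.png",cv2.resize(I[90:340,170:420],None,fx=2.4,fy=2.4,interpolation=cv2.INTER_CUBIC))
E
```

```text
[ 0.467 -0.24   0.152]
[ 0.467 -0.076  0.12 ]
[0.468 0.058 0.094]
[0.449 0.227 0.078]
[0.624 0.141 0.024] [0.621 0.144 0.024]
[0.634 0.056 0.024] [0.63  0.059 0.024]
[ 0.644 -0.028  0.024] [ 0.643 -0.024  0.024]
[ 0.655 -0.114  0.024] [ 0.649 -0.108  0.024]
```

View pics/topc.png

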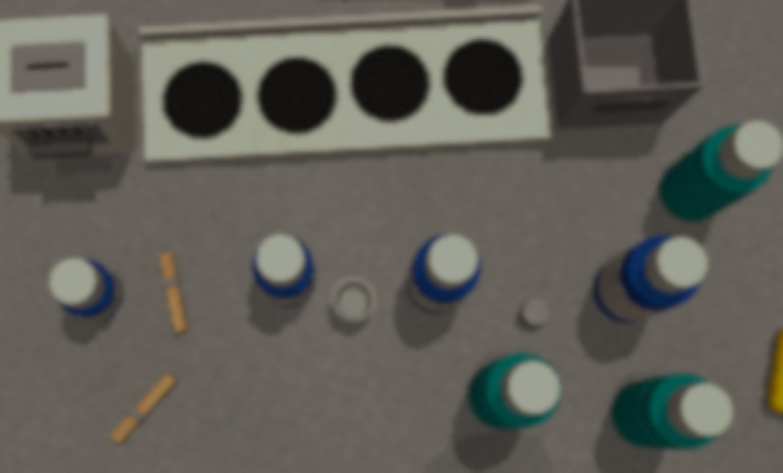

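View pics/sidec.png

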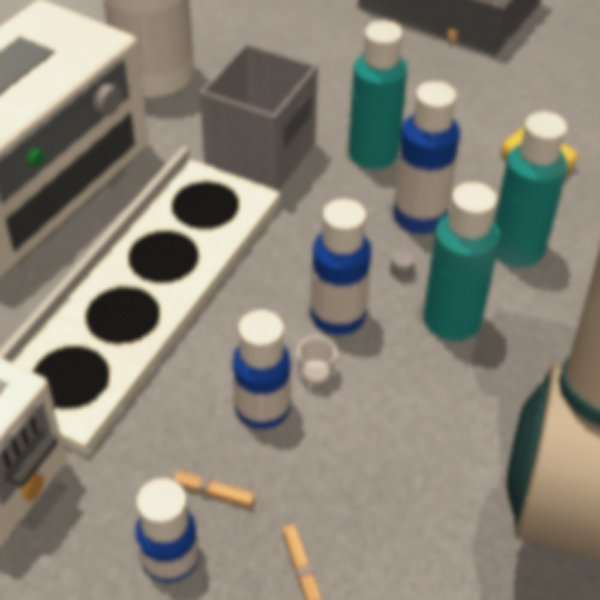

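```bash
python3 - <<'E'
from h import *
np.set_printoptions(precision=4,suppress=True)
T=[(402.6,237.4),(317.8,235.9),(254,235.6),(177.4,244)];S=[(351.7,129.6),(313.8,179.2),(279,226.7),(237,298)]
for a,b,z in zip(T,S,(.165,.14,.115,.09)): print(tri(a,b),at_z("top",a,z)[:2],at_z("side",b,z)[:2])
for n,box in(("top",(150,205,205,350)),("side",(160,275,180,275))):
    I=cv2.imread(f"pics/{n}0.png").max(2); m=np.zeros_like(I); r=box; m[r[0]:r[1],r[2]:r[3]]=(I[r[0]:r[1],r[2]:r[3]]<50)
    _,_,st,c=cv2.connectedComponentsWithStats(m)
    for s,k in zip(st[1:],c[1:]):
        if s[4]>200: print(n,s[4],k,at_z(n,k,.024)[:2])
E
python3 -m handwheel '[[[0,0,-30],[0,0,-1],-1],[[0,0,-40],[0,0,-1],-1]]' 40
```

```text
[ 0.4641 -0.2438  0.1597] [ 0.4631 -0.2421] [ 0.4615 -0.2374]
[ 0.4655 -0.0748  0.1361] [ 0.4652 -0.0743] [ 0.4632 -0.0713]
[0.4666 0.0596 0.11  ] [0.466  0.0594] [0.4641 0.0631]
[0.4476 0.229  0.0852] [0.4465 0.2276] [0.4459 0.2312]
top 547 [328.3291 168.0731] [ 0.6544 -0.1121]
top 556 [293.9532 170.3957] [ 0.6458 -0.0274]
top 554 [259.4603 174.787 ] [0.632  0.0571]
top 555 [224.4342 176.5243] [0.6249 0.1428]
side 334 [192.8563 171.5778] [ 0.7956 -0.0329]
side 343 [255.0933 175.07  ] [ 0.653  -0.1095]
side 396 [237.6439 196.6667] [ 0.6443 -0.0243]
side 470 [220.6404 220.9277] [0.6304 0.0596]
side 479 [200.5783 246.261 ] [0.6214 0.142 ]
clock: 0.35
position: [0.2256, -0.5279, 0.3004]
ee_rot: [-0.002, 0.953, 0.303, 0.0]
contact_force: [-0.9, -0.0, 0.3]
width: 0.0853
gripper_force: 0.0
```

Top picture: candidates are the blue bottles a (402,237), b (318,236), c (254,236), d (177,244), versus the turquoise look‑alikes at (430,194), (346,284), (409,290), which are excluded. The crops confirm the four blue ones with paper bands. The coin box is at (168,165), beside mat 1, so a→1, b→2, c→3, d→4.

```bash
python3 -m handwheel '[[[0,0,0],[0,0,-1],-1],[[0,0,0],[0,0,-1],-1],[[0,0,0],[0,0,-1],-1],[[0,0,0],[0,0,-1],-1],[[0,0,0],[0,0,-1],-1],[[0,0,0],[0,0,-1],-1],[[0,0,0],[0,0,-1],-1],[[0,0,0],[0,0,-1],-1],[[0,0,0],[0,0,-1],-1],[[0,0,0],[0,0,-0.2],-1],[[0,0,0],[0,0,0],-1]]'; python3 -m handwheel '[[[29,24,0],[0,0,0],-1],[[29,24,0],[0,0,0],-1],[[29,24,0],[0,0,0],-1],[[29,24,0],[0,0,0],-1],[[29,24,0],[0,0,0],-1],[[29,24,0],[0,0,0],-1],[[29,24,0],[0,0,0],-1],[[29,24,10],[0,0,0],-1],[[29,24,20],[0,0,0],-1],[[27,21,30],[0,0,0],-1],[[0,0,0],[0,0,0],-1],[[0,0,0],[0,0,0],-1]]'
```

```text
clock: 1.72
position: [0.2259, -0.5286, 0.301]
ee_rot: [-0.0, 0.705, 0.709, 0.0]
contact_force: [-1.0, -0.1, -0.5]
width: 0.0857
gripper_force: 0.0
clock: 3.22
position: [0.4613, -0.2399, 0.2417]
ee_rot: [0.0, 0.705, 0.709, -0.0]
contact_force: [-0.2, 0.1, -0.0]
width: 0.0854
gripper_force: 0.0
```

```bash
python3 - <<'E'
from h import *
I=vision.get_image("side"); J=vision.get_image("top")
for (n,M) in(("side",I),("top",J)):
    u=proj(n,[.4613,-.2399,.2417]); print(n,u); 
a=cv2.resize(I[60:240,260:440],(400,400),interpolation=3); b=cv2.resize(J[150:330,320:500],(400,400),interpolation=3)
cv2.imwrite("pics/c1.png",np.hstack([a,b]))
E
```

```text
side [356.10760576 100.90419872]
top [414.85705235 231.72400538]
```

View pics/c1.png

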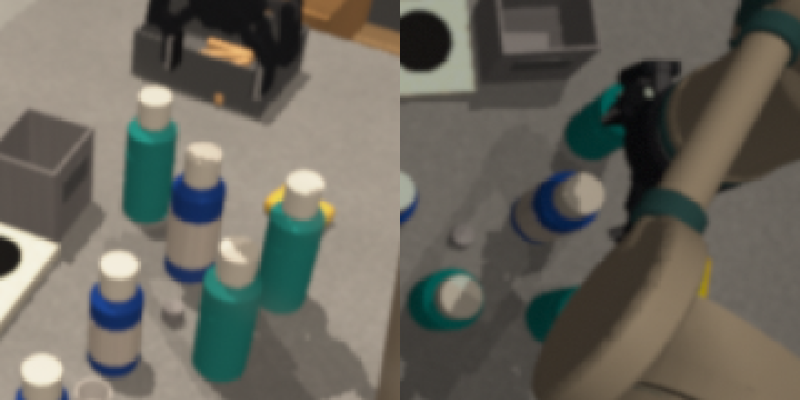

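Side crop: open fingers straddle bottle a's cap (fingertips about (334,89) and (388,87), cap at (351,130) below). Descending.

```bash
python3 -m handwheel '[[[0,1,20],[0,0,0],-1],[[0,0,25],[0,0,0],-1],[[0,0,25],[0,0,0],-1],[[0,0,20],[0,0,0],-1],[[0,0,12],[0,0,0],-1],[[0,0,7],[0,0,0],-1],[[0,0,0],[0,0,0],-1]]' 50;  python3 -m handwheel '[[[0,0,0],[0,0,0],-0.5],[[0,0,0],[0,0,0],0],[[0,0,0],[0,0,0],0.3],[[0,0,0],[0,0,0],1],[[0,0,0],[0,0,0],1],[[0,0,0],[0,0,0],1],[[0,0,0],[0,0,0],1]]' 50
```

```text
clock: 4.2
position: [0.4623, -0.2397, 0.1325]
ee_rot: [0.0, 0.705, 0.709, -0.0]
contact_force: [0.1, -0.3, 0.1]
width: 0.0858
gripper_force: 0.0
clock: 5.08
position: [0.4628, -0.2397, 0.133]
ee_rot: [0.001, 0.705, 0.709, 0.0]
contact_force: [0.3, 0.6, 5.3]
width: 0.0364
gripper_force: 50.3
```

```bash
python3 -m handwheel '[[[0,0,-5],[0,0,0],1],[[0,0,-15],[0,0,0],1],[[0,0,-25],[0,0,0],1],[[0,0,-25],[0,0,0],1],[[0,0,-25],[0,0,0],1],[[0,0,-25],[0,0,0],1],[[0,0,-25],[0,0,0],1],[[0,0,-15],[0,0,0],1],[[0,0,-5],[0,0,0],1],[[0,0,0],[0,0,0],1]]'; python3 -m handwheel '[[[8,3.4,0],[0,0,0],1],[[16,6.7,0],[0,0,0],1],[[24,10.1,0],[0,0,0],1],[[24,10.1,0],[0,0,0],1],[[24,10.1,0],[0,0,0],1],[[24,10.1,0],[0,0,0],1],[[24,10.1,0],[0,0,0],1],[[24,10.1,0],[0,0,0],1],[[24,10.1,0],[0,0,0],1],[[24,10.1,0],[0,0,0],1],[[24,10.1,0],[0,0,0],1],[[24,10.1,0],[0,0,0],1],[[24,10.1,0],[0,0,0],1],[[24,10.1,0],[0,0,0],1],[[24,10.1,0],[0,0,0],1],[[24,10.1,0],[0,0,0],1],[[14,6,0],[0,0,0],1],[[8,3.4,0],[0,0,0],1],[[0,0,0],[0,0,0],1]]'
python3 - <<'E'
from h import *
I=vision.get_image("side"); J=vision.get_image("top")
a=cv2.resize(I[60:300,120:360],(400,400),interpolation=3); b=cv2.resize(J[60:300,120:360],(400,400),interpolation=3)
cv2.imwrite("pics/c2.png",np.hstack([a,b])); print(readout.get_state()["position"])
E
```

```text
clock: 6.32
position: [0.462, -0.2392, 0.2969]
ee_rot: [-0.0, 0.705, 0.709, -0.0]
contact_force: [0.0, 1.5, -2.8]
width: 0.0364
gripper_force: 50.5
clock: 8.7
position: [0.6208, 0.1438, 0.297]
ee_rot: [-0.0, 0.705, 0.709, -0.0]
contact_force: [-0.3, 0.1, -1.9]
width: 0.0367
gripper_force: 50.5
[0.6206117  0.14289829 0.29725657]
```

View pics/c2.png

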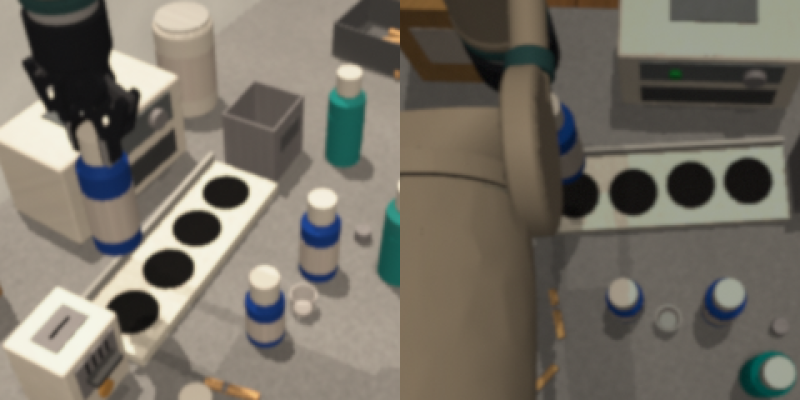

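Bottle a hangs upright in the grip; it is lowered onto mat 1 (side view mat at about (200,246)).

```bash
python3 -m handwheel '[[[0,1,20],[0,0,0],1],[[0,1,25],[0,0,0],1],[[0,0,25],[0,0,0],1],[[0,0,25],[0,0,0],1],[[0,0,20],[0,0,0],1],[[0,0,12],[0,0,0],1],[[0,0,6],[0,0,0],1],[[0,0,3],[0,0,0],1],[[0,0,2],[0,0,0],1],[[0,0,0],[0,0,0],1]]'
python3 - <<'E'
from h import *
I=vision.get_image("side"); J=vision.get_image("top")
a=cv2.resize(I[150:300,120:270],(400,400),interpolation=3); b=cv2.resize(J[100:250,170:320],(400,400),interpolation=3)
cv2.imwrite("pics/c3.png",np.hstack([a,b])); print(readout.get_state()["position"])
E
```

```text
clock: 10.05
position: [0.6231, 0.1436, 0.1597]
ee_rot: [0.0, 0.705, 0.709, 0.0]
contact_force: [0.0, -0.0, -3.3]
width: 0.0369
gripper_force: 50.5
[0.62311123 0.14361949 0.15969873]
```

View pics/c3.png

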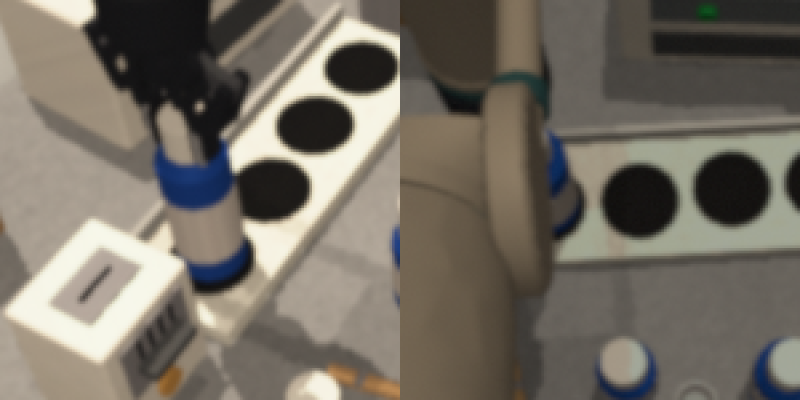

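Side crop: bottle a is just above mat 1, its base centred on it (base about (219,265) in the crop, mat centre (215,257)). Setting down and releasing.

```bash
python3 -m handwheel '[[[0,0,2],[0,0,0],1],[[0,0,1.5],[0,0,0],1],[[0,0,0],[0,0,0],1]]'; python3 -m handwheel '[[[0,0,0],[0,0,0],0.2],[[0,0,0],[0,0,0],-0.3],[[0,0,0],[0,0,0],-1],[[0,0,0],[0,0,0],-1],[[0,0,-8],[0,0,0],-1],[[0,0,-20],[0,0,0],-1],[[0,0,-30],[0,0,0],-1],[[0,0,-30],[0,0,0],-1],[[0,0,0],[0,0,0],-1]]'
```

```text
clock: 10.52
position: [0.6232, 0.1437, 0.157]
ee_rot: [0.0, 0.705, 0.709, 0.001]
contact_force: [-1.1, -1.1, 4.2]
width: 0.0367
gripper_force: 51.1
clock: 11.65
position: [0.6246, 0.1438, 0.2472]
ee_rot: [0.002, 0.705, 0.709, 0.003]
contact_force: [-0.2, -0.3, 0.4]
width: 0.0852
gripper_force: 0.0
```

```bash
python3 -m handwheel '[[[-12,-9,0],[0,0,0],-1],[[-24,-18,0],[0,0,0],-1],[[-24,-18,0],[0,0,0],-1],[[-24,-18,0],[0,0,0],-1],[[-24,-18,0],[0,0,0],-1],[[-24,-18,0],[0,0,0],-1],[[-24,-18,0],[0,0,0],-1],[[-24,-18,10],[0,0,0],-1],[[-24,-14,20],[0,0,0],-1],[[-12,-5,20],[0,0,0],-1],[[0,0,0],[0,0,0],-1],[[0,0,0],[0,0,0],-1]]'
python3 - <<'E'
from h import *
I=vision.get_image("side"); J=vision.get_image("top")
a=cv2.resize(I[110:310,150:350],(400,400),interpolation=3); b=cv2.resize(J[110:310,170:370],(400,400),interpolation=3)
cv2.imwrite("pics/c4.png",np.hstack([a,b]))
E
```

```text
clock: 13.15
position: [0.47, -0.0732, 0.1938]
ee_rot: [-0.0, 0.705, 0.709, 0.0]
contact_force: [0.8, 0.3, 0.5]
width: 0.0852
gripper_force: 0.0
```

View pics/c4.png

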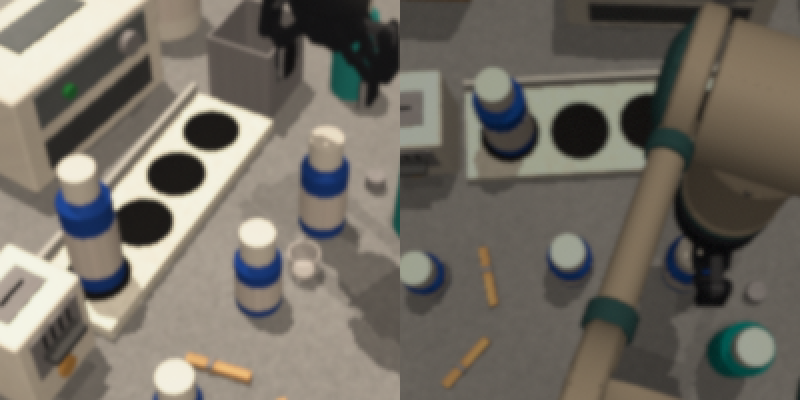

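Bottle a stands upright on mat 1 (side (188,262) base; top cap (217,153)). On to b: the fingers straddle its cap.

```bash
python3 - <<'E'
from h import *
print(at_z("top",(217,153),.189),at_z("side",(150+39,110+82.5),.189))
E
python3 -m handwheel '[[[0,-3,5],[0,0,0],-1],[[0,-3,15],[0,0,0],-1],[[0,0,20],[0,0,0],-1],[[0,0,20],[0,0,0],-1],[[0,0,15],[0,0,0],-1],[[0,0,8],[0,0,0],-1],[[0,0,4],[0,0,0],-1],[[0,0,0],[0,0,0],-1],[[0,0,0],[0,0,0],-0.5],[[0,0,0],[0,0,0],0],[[0,0,0],[0,0,0],0.3],[[0,0,0],[0,0,0],1],[[0,0,0],[0,0,0],1],[[0,0,0],[0,0,0],1],[[0,0,0],[0,0,0],1]]' 50
```

```text
[0.62238722 0.13789066 0.189     ] [0.62456881 0.13771944 0.189     ]
clock: 15.12
position: [0.4647, -0.0735, 0.1073]
ee_rot: [0.001, 0.705, 0.709, 0.0]
contact_force: [0.1, 0.9, 5.4]
width: 0.0368
gripper_force: 50.2
```

```bash
python3 -m handwheel '[[[0,0,-5],[0,0,0],1],[[0,0,-15],[0,0,0],1],[[0,0,-20],[0,0,0],1],[[0,0,-20],[0,0,0],1],[[0,0,-15],[0,0,0],1],[[0,0,-5],[0,0,0],1],[[6,8,0],[0,0,0],1],[[12,15,0],[0,0,0],1],[[16,20,0],[0,0,0],1],[[16,20,0],[0,0,0],1],[[16,20,0],[0,0,0],1],[[16,20,0],[0,0,0],1],[[16,20,0],[0,0,0],1],[[16,20,0],[0,0,0],1],[[12,16,0],[0,0,0],1],[[6,10,0],[0,0,0],1],[[0,0,0],[0,0,0],1],[[0,0,0],[0,0,0],1]]'
```

```text
clock: 17.38
position: [0.6317, 0.0594, 0.1864]
ee_rot: [-0.0, 0.705, 0.709, -0.001]
contact_force: [-0.7, 0.1, -2.8]
width: 0.0364
gripper_force: 50.5
```

Lower to contact, release and rise.

```bash
python3 -m handwheel '[[[0,0,10],[0,0,0],1],[[0,0,18],[0,0,0],1],[[0,0,14],[0,0,0],1],[[0,0,7],[0,0,0],1],[[0,0,3],[0,0,0],1],[[0,0,2],[0,0,0],1],[[0,0,0],[0,0,0],1]]'; python3 -m handwheel '[[[0,0,1.5],[0,0,0],1],[[0,0,0],[0,0,0],1],[[0,0,0],[0,0,0],1]]'
```

```text
clock: 18.25
position: [0.6326, 0.0596, 0.1331]
ee_rot: [0.0, 0.705, 0.709, 0.0]
contact_force: [0.1, 0.2, -2.0]
width: 0.0369
gripper_force: 50.6
clock: 18.62
position: [0.6324, 0.0596, 0.1314]
ee_rot: [0.0, 0.705, 0.709, 0.0]
contact_force: [0.4, -0.5, -2.1]
width: 0.0367
gripper_force: 50.6
```

```bash
python3 -m handwheel '[[[0,0,1],[0,0,0],1],[[0,0,0],[0,0,0],1],[[0,0,0],[0,0,0],0.2],[[0,0,0],[0,0,0],-0.3],[[0,0,0],[0,0,0],-1],[[0,0,0],[0,0,0],-1],[[0,0,-8],[0,0,0],-1],[[0,0,-20],[0,0,0],-1],[[0,0,-30],[0,0,0],-1],[[0,0,-20],[0,0,0],-1],[[0,0,0],[0,0,0],-1]]'; python3 -m handwheel '[[[0,-10,0],[0,0,0],-1],[[0,-22,0],[0,0,0],-1],[[0,-22,0],[0,0,0],-1],[[0,-22,0],[0,0,0],-1],[[0,-22,0],[0,0,0],-1],[[0,-22,0],[0,0,0],-1],[[0,-22,0],[0,0,0],-1],[[0,-16,10],[0,0,0],-1],[[0,-9,20],[0,0,0],-1],[[0,0,20],[0,0,0],-1],[[0,0,0],[0,0,0],-1],[[0,0,0],[0,0,0],-1]]'
python3 - <<'E'
from h import *
I=vision.get_image("side"); J=vision.get_image("top")
a=cv2.resize(I[110:310,150:350],(400,400),interpolation=3); b=cv2.resize(J[110:310,170:370],(400,400),interpolation=3)
cv2.imwrite("pics/c5.png",np.hstack([a,b]))
E
```

```text
clock: 20.0
position: [0.6337, 0.0596, 0.2107]
ee_rot: [0.002, 0.705, 0.709, 0.002]
contact_force: [0.0, -0.8, 0.3]
width: 0.0853
gripper_force: 0.0
clock: 21.5
position: [0.4652, 0.0586, 0.1583]
ee_rot: [-0.0, 0.705, 0.709, -0.0]
contact_force: [1.0, 0.7, -0.0]
width: 0.0852
gripper_force: 0.0
```

View pics/c5.png

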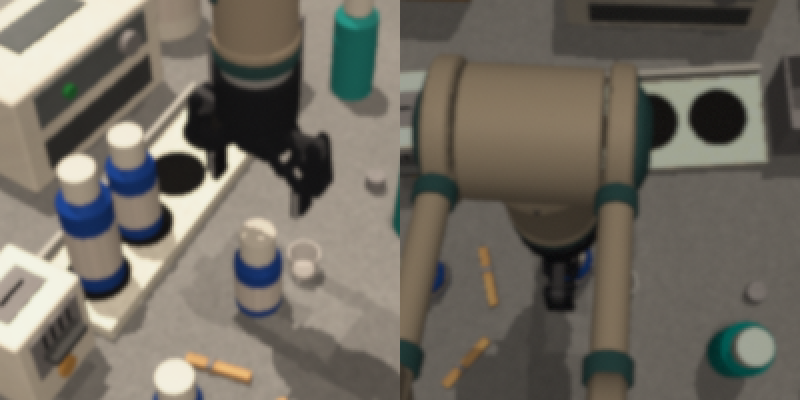

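Bottles a and b stand upright on mats 1 and 2 (side bases at about (199,255) and (222,227)); the fingers are over c's cap (279,227).

```bash
python3 -m handwheel '[[[1,0,8],[0,0,0],-1],[[0,0,18],[0,0,0],-1],[[0,0,20],[0,0,0],-1],[[0,0,16],[0,0,0],-1],[[0,0,9],[0,0,0],-1],[[0,0,5],[0,0,0],-1],[[0,0,0],[0,0,0],-1],[[0,0,0],[0,0,0],-0.5],[[0,0,0],[0,0,0],0],[[0,0,0],[0,0,0],0.3],[[0,0,0],[0,0,0],1],[[0,0,0],[0,0,0],1],[[0,0,0],[0,0,0],1],[[0,0,0],[0,0,0],1]]' 50;  python3 -m handwheel '[[[0,0,-5],[0,0,0],1],[[0,0,-15],[0,0,0],1],[[0,0,-20],[0,0,0],1],[[0,0,-20],[0,0,0],1],[[0,0,-15],[0,0,0],1],[[0,0,-5],[0,0,0],1],[[0,0,0],[0,0,0],1]]'
```

```text
clock: 23.35
position: [0.4659, 0.0596, 0.0828]
ee_rot: [0.0, 0.705, 0.709, 0.0]
contact_force: [-1.0, -0.1, 5.0]
width: 0.0371
gripper_force: 50.0
clock: 24.22
position: [0.4651, 0.0596, 0.162]
ee_rot: [-0.0, 0.705, 0.709, -0.0]
contact_force: [-0.2, 0.1, -1.7]
width: 0.0365
gripper_force: 50.2
```

```bash
python3 -m handwheel '[[[-5,8,0],[0,0,0],1],[[-8,16,0],[0,0,0],1],[[-10,20,0],[0,0,0],1],[[-10,20,0],[0,0,0],1],[[-10,20,0],[0,0,0],1],[[-10,20,0],[0,0,0],1],[[-10,20,0],[0,0,0],1],[[-10,20,0],[0,0,0],1],[[-8,20,0],[0,0,0],1],[[-4.5,12,0],[0,0,0],1],[[0,4,0],[0,0,0],1],[[0,0,0],[0,0,0],1],[[0,0,10],[0,0,0],1],[[0,0,18],[0,0,0],1],[[0,0,14],[0,0,0],1],[[0,0,6],[0,0,0],1],[[0,0,4],[0,0,0],1],[[0,0,2],[0,0,0],1],[[0,0,1.5],[0,0,0],1],[[0,0,0],[0,0,0],1]]'
```

```text
clock: 26.72
position: [0.646, -0.0249, 0.107]
ee_rot: [0.0, 0.705, 0.709, 0.0]
contact_force: [-0.0, -0.4, -0.4]
width: 0.0366
gripper_force: 50.3
```

```bash
python3 -m handwheel '[[[0,0,1],[0,0,0],1],[[0,0,0],[0,0,0],1],[[0,0,0],[0,0,0],0.2],[[0,0,0],[0,0,0],-0.3],[[0,0,0],[0,0,0],-1],[[0,0,0],[0,0,0],-1],[[0,0,-8],[0,0,0],-1],[[0,0,-25],[0,0,0],-1],[[0,0,-35],[0,0,0],-1],[[0,0,-35],[0,0,0],-1],[[0,0,-10],[0,0,0],-1],[[0,0,0],[0,0,0],-1]]'; python3 -m handwheel '[[[0,-15,0],[0,0,0],-1],[[0,-25,0],[0,0,0],-1],[[0,-25,0],[0,0,0],-1],[[15,-25,0],[0,0,0],-1],[[25,-25,0],[0,0,0],-1],[[30,-25,0],[0,0,0],-1],[[30,-25,0],[0,0,0],-1],[[30,-20,0],[0,0,0],-1],[[30,-10,0],[0,0,0],-1],[[30,-4,0],[0,0,0],-1],[[30,0,20],[0,0,0],-1],[[24,0,30],[0,0,0],-1],[[10,0,30],[0,0,0],-1],[[0,0,0],[0,0,0],-1],[[0,0,0],[0,0,0],-1]]'
python3 - <<'E'
from h import *
I=vision.get_image("side"); J=vision.get_image("top")
a=cv2.resize(I[130:330,150:350],(400,400),interpolation=3); b=cv2.resize(J[110:310,160:360],(400,400),interpolation=3)
cv2.imwrite("pics/c6.png",np.hstack([a,b]))
E
```

```text
clock: 28.22
position: [0.6459, -0.0248, 0.2191]
ee_rot: [0.0, 0.705, 0.709, 0.0]
contact_force: [-0.9, 0.1, -0.2]
width: 0.0853
gripper_force: 0.0
clock: 30.1
position: [0.4451, 0.2274, 0.139]
ee_rot: [0.0, 0.705, 0.709, -0.0]
contact_force: [-0.0, -0.5, -0.2]
width: 0.0851
gripper_force: 0.0
```

View pics/c6.png

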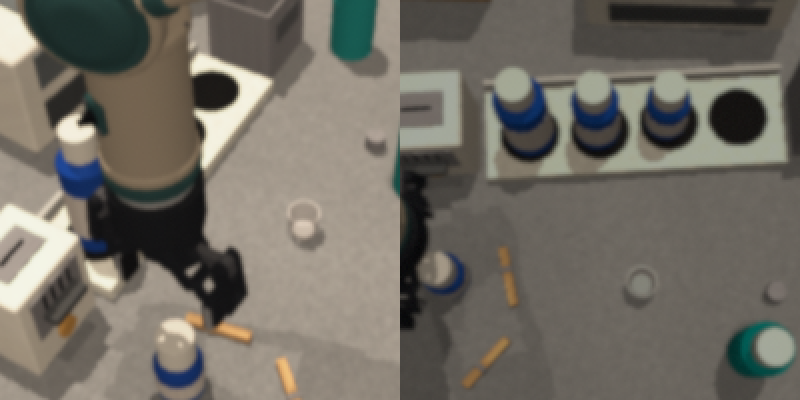

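Top: a, b, c stand on mats 1–3 (caps (217.5,152.5), (257,153.5), (294.5,153.5)); mat 4 is free at (329,168). The fingers straddle d.

```bash
python3 - <<'E'
from h import *
for u,z in(((217.5,152.5),.189),((257,153.5),.164),((294.5,153.5),.139)): print(at_z("top",u,z).round(4))
E
python3 -m handwheel '[[[1,1,8],[0,0,0],-1],[[0,0,20],[0,0,0],-1],[[0,0,22],[0,0,0],-1],[[0,0,18],[0,0,0],-1],[[0,0,9],[0,0,0],-1],[[0,0,5],[0,0,0],-1],[[0,0,0],[0,0,0],-1],[[0,0,0],[0,0,0],-0.5],[[0,0,0],[0,0,0],0],[[0,0,0],[0,0,0],0.3],[[0,0,0],[0,0,0],1],[[0,0,0],[0,0,0],1],[[0,0,0],[0,0,0],1],[[0,0,0],[0,0,0],1]]' 50;  python3 -m handwheel '[[[0,0,-5],[0,0,0],1],[[0,0,-15],[0,0,0],1],[[0,0,-20],[0,0,0],1],[[0,0,-20],[0,0,0],1],[[0,0,-15],[0,0,0],1],[[0,0,-5],[0,0,0],1],[[0,0,0],[0,0,0],1]]'
```

```text
[0.6235 0.1369 0.189 ]
[0.6334 0.0575 0.164 ]
[ 0.6455 -0.0227  0.139 ]
clock: 31.95
position: [0.4466, 0.2291, 0.0573]
ee_rot: [0.0, 0.705, 0.709, 0.0]
contact_force: [-0.8, 0.4, 5.9]
width: 0.0366
gripper_force: 49.8
clock: 32.83
position: [0.4463, 0.229, 0.1367]
ee_rot: [-0.0, 0.705, 0.709, -0.0]
contact_force: [-0.2, -0.2, -1.4]
width: 0.0367
gripper_force: 50.1
```

```bash
python3 -m handwheel '[[[-10,0,0],[0,0,0],1],[[-20,0,0],[0,0,0],1],[[-28,0,0],[0,0,0],1],[[-28,0,0],[0,0,0],1],[[-28,0,0],[0,0,0],1],[[-28,0,0],[0,0,0],1],[[-28,0,0],[0,0,0],1],[[-28,0,0],[0,0,0],1],[[-22,10,0],[0,0,0],1],[[-20,22,0],[0,0,0],1],[[-20,28,0],[0,0,0],1],[[-20,28,0],[0,0,0],1],[[-20,28,0],[0,0,0],1],[[-16,28,0],[0,0,0],1],[[-12,28,0],[0,0,0],1],[[-8,20,0],[0,0,0],1],[[-4,10,0],[0,0,0],1],[[0,5,0],[0,0,0],1],[[0,0,0],[0,0,0],1],[[0,0,0],[0,0,0],1]]'
```

```text
clock: 35.33
position: [0.6546, -0.1094, 0.1369]
ee_rot: [-0.0, 0.705, 0.709, -0.0]
contact_force: [0.5, 0.4, -0.7]
width: 0.0372
gripper_force: 50.2
```

Lower 55 mm, release, rise, back off towards the robot and look.

```bash
python3 -m handwheel '[[[-1,0,10],[0,0,0],1],[[0,0,18],[0,0,0],1],[[0,0,14],[0,0,0],1],[[0,0,6],[0,0,0],1],[[0,0,4],[0,0,0],1],[[0,0,2],[0,0,0],1],[[0,0,1.5],[0,0,0],1],[[0,0,0],[0,0,0],1]]'; python3 -m handwheel '[[[0,0,1],[0,0,0],1],[[0,0,0],[0,0,0],1],[[0,0,0],[0,0,0],0.2],[[0,0,0],[0,0,0],-0.3],[[0,0,0],[0,0,0],-1],[[0,0,0],[0,0,0],-1],[[0,0,-8],[0,0,0],-1],[[0,0,-25],[0,0,0],-1],[[0,0,-40],[0,0,0],-1],[[0,0,-40],[0,0,0],-1],[[0,0,-40],[0,0,0],-1],[[0,-25,0],[0,0,0],-1],[[0,-30,0],[0,0,0],-1],[[0,-40,0],[0,0,0],-1],[[0,-40,0],[0,0,0],-1],[[0,-40,0],[0,0,0],-1],[[0,-40,0],[0,0,0],-1],[[0,-40,0],[0,0,0],-1],[[0,-10,0],[0,0,0],-1],[[0,0,0],[0,0,0],-1]]'
python3 - <<'E'
from h import *
I=vision.get_image("side"); J=vision.get_image("top")
a=cv2.resize(I[120:280,160:320],(400,400),interpolation=3); b=cv2.resize(J[130:210,200:360],(800,400),interpolation=3)
cv2.imwrite("pics/side7.png",I);cv2.imwrite("pics/top7.png",J)
cv2.imwrite("pics/c7.png",np.hstack([a,b[:,:0]]) if 0 else b); cv2.imwrite("pics/c7s.png",a)
E
```

```text
clock: 36.33
position: [0.6555, -0.1108, 0.0815]
ee_rot: [0.0, 0.705, 0.709, 0.0]
contact_force: [0.3, 0.2, -0.8]
width: 0.0367
gripper_force: 50.2
clock: 38.83
position: [0.3909, -0.1126, 0.234]
ee_rot: [0.001, 0.705, 0.709, 0.001]
contact_force: [0.2, -0.1, -0.8]
width: 0.0855
gripper_force: 0.0
```

View pics/c7.png

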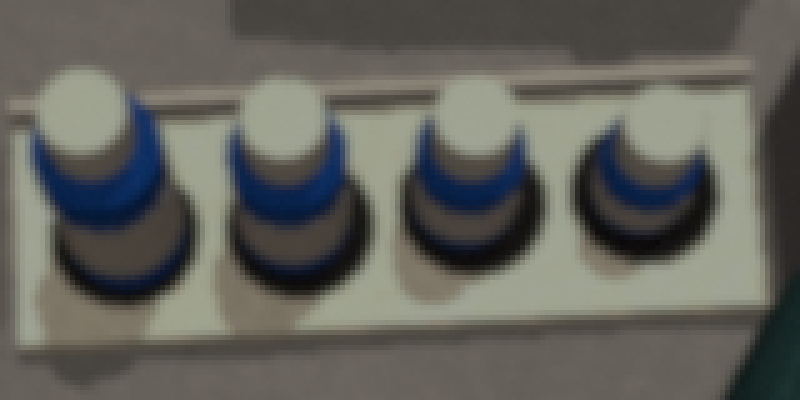

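View pics/c7s.png

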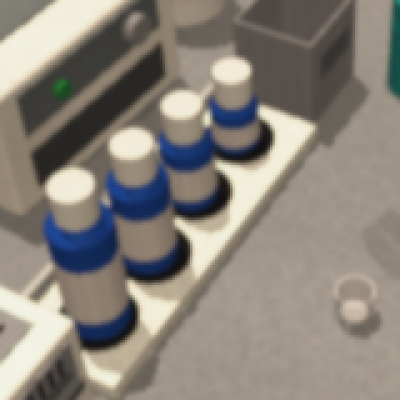

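The top view shows all four upright on their mats in the right order: caps at (216.4,152.4), (257,153.4), (295.4,153.4), (333,154.4). The side view agrees. Now I check how well they're centred.

```bash
python3 - <<'E'
from h import *
np.set_printoptions(precision=1,suppress=True)
h=[.189,.164,.139,.114]
T=[(216.4,152.4),(257,153.4),(295.4,153.4),(333,154.4)]; S=[(71,183),(131,140),(182,104),(231,70)]
mt=np.array([(.6249,.1428),(.632,.0571),(.6458,-.0274),(.6544,-.1121)]); ms=np.array([(.6214,.142),(.6304,.0596),(.6443,-.0243),(.653,-.1095)])
for i in range(4):
    print((at_z("top",T[i],h[i])[:2]-mt[i])*1e3,(at_z("side",(160+S[i][0]*.4,120+S[i][1]*.4),h[i])[:2]-ms[i])*1e3)
E
```

```text
[-1.3 -3.6] [ 2.9 -2.2]
[1.6 0.4] [ 4.5 -1.9]
[-0.   2.7] [1.  1.8]
[1.3 1.7] [1.3 1.6]
```

```bash
python3 -c "
from rig import manip; print(manip.sign_off())"
```

```text
the job is handed in; nothing more can be done
None
```

The job is handed in at about 39 s of the 99 s allowed: all four bottles stand upright and released on their mats, tallest by the coin box to shortest by the lint bin, each about 5 mm or less off its mat's centre as measured in the last pictures.

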